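# Refit the sensor card in the packing line's control unit

## Robot

A 6-joint arm with a two-finger parallel gripper is mounted at the origin on the work surface. World frame = base frame: x ahead of the robot, y to its left, z up, the work surface at z = 0. Lengths are in m, angles in rad, forces in N, time in s.
With the tool pointing down it reaches from about 0.2 to 0.875 m from the base axis. Payload 3.4 kg.
Tool frame: the origin (TCP) lies midway between the tips of the shut fingers; the grasp point (between the pads) lies env.tcp_to_grasp behind it (env.tcp_to_grasp is the distance from the TCP to the grasp point, in m); z points along the fingers, y is the direction in which the jaws open and shut (so a half turn about z gives the same grasp; the last joint's range is limited). The gripper opens to 94 mm and grips with 3 to 60 N. Pads are 16 mm wide; open, the fingers measure 119 mm over their backs; the gripper's body (75 mm by 177 mm) begins 78 mm behind the grasp point.
Start: joints at [-1.345, 0.276, 1.505, -0, 1.361, -0.121], TCP at [0.195, -0.541, 0.205] pointing down, gripper open.
Joint ranges: [-2.89, 2.89], [-0.75, 2.08], [0.22, 2.7], [-1.18, 4.32], [0.11, 2.71], [-2.7, 2.7]. Speed limits (rad/s): [2.57, 2.57, 3.14, 3.14, 3.14, 3.14].

## Interface

Orientations are given as a rotation vector (axis times angle).
In Python, from workcell import env gives the robot as it stands.
- The arm moves only by the shell command python3 -m creep 'ROWS' [FORCE]. ROWS is JSON, a list of rows, each a list of 5 numbers: the shift along the tool's x, y, z normalised to -1 to 1, where 1 is 0.08 m, then the turn about the tool's z normalised to -1 to 1, where 1 is 90 degrees, then the closure, from 0 (fully open) to 1 (shut). In form: [[x, y, z, turn, hand], ...]. A call has 1 to 5 rows; each row is the pose to reach, as a shift and turn from the pose commanded when the call began, along the tool's axes at that moment; what a row does not reach only later rows make up. A row lasts 1/12 s, in which the tool goes at most 41.7 mm and 7.16 degrees, less where a joint would pass 70% of its speed; a pose out of reach is approached as far as the arm can. A call with a number of a shift or a turn outside -1 to 1 is refused whole. A call with a gripper value outside its range is refused whole. The fingers move at their own pace and stop on an object; FORCE is the grip in N (left out, the last holds). Time passes only in rows, so rows that repeat a pose let the fingers close. It gives the time, the measured TCP pose, the force and the opening at its end, in the units of the state.
- env.get_state(): the state, without advancing time (a new reading comes with each control period).
- env.get_image(name): name is "scene" or "top" or "wrist"; returns the picture (384x512x3 uint8, red, green, blue); there is no depth.
- env.camera_params(name): a dict with "mtx" (3x3 intrinsics, pixels), "distortion" ([k1, k2, p1, p2, k3] as OpenCV has them; the pictures are not rectified), "position" and "orientation" of the camera in the world; the wrist camera has in their place "mount" (4x4, takes a point from camera to tool coordinates, whose origin is the TCP and whose axes are the flange's). Camera axes: x right, y down, z forward; pixel columns grow to the right and rows downward; lengths in m; the calibration is good to about 2 mm. A picture is of the moment at which its call begins: read the wrist's pose just before it. camera_params takes no time and is no camera call.
- env.finish_job(): hands the job in, once; it reports no verdict.
The state is a dict: "t": time; "joint_positions": joint angles; "qvel": joint speeds; "effort": joint torques, N m; "tool_pos": TCP position; "orientation": TCP orientation; "ft_force": force on the tool from outside, world axes, zero at the start; "wrist_torque": the same for the moment, N m; "grip_width": opening from 0.0 (shut) to 1.0 (fully open).
Only numpy, scipy, OpenCV 4.12 (cv2) and the standard library are available. Lean on these libraries where they do the work, as an engineer would, in place of code of your own. Each camera call takes 0.05 s, during which the arm holds its last target. There are 200 camera calls.

## Task

Take the sensor card out of the wooden rack and slide it down the two card guides of the open control unit until you feel it land on its contacts; land it gently and do not press it any further by hand. Then swing both black ejector levers in, as far as they go, so that they push the card fully home. Leave the screwdriver, tape roll and jar where they are.

Things in the scene. Friction and masses are not known exactly. Their poses are not given: they have to be found in the camera images.
- card: The sensor card: upright green board 110 mm wide (its y), 4 mm thick (its x), 85 mm tall (its z), 0.13 to 0.25 kg. Origin: middle of the foot. A grey strip (70 mm wide, 12 mm thick) lies along its top, 78 to 85 mm up; the bare outer 20 mm of the top edge at each end are the shoulders that the levers press. Starts upright in the rack. Fits the guides either way round.
- grip (a point): Middle of the card's grey grip, 98 mm above the foot: a plastic block on the card's top edge, 40 mm wide (y), 14 mm thick (x), from 85 to 112 mm above the foot. Pinch it from above across its 14 mm. Axes as the card's.
- rack: Wooden rack fixed to the bench, 90 x 150 mm (x, y), 40 mm high, with one slot along its y, 7 mm wide and 30 mm deep, in which the card stands loosely, its foot 10 mm above the bench. Origin: middle of the underside.
- unit: The control unit fixed to the bench: open-topped grey case 130 x 200 mm (x, y), walls 70 mm high. In it two white upright card guides face each other along the unit's y, at y = +52 and -52 mm. The card goes between them, its x along the unit's x (either way round), its middle at x = 0, y = 0. The levers stand at the guides' outer sides. Origin: middle of the underside.
- mouth (a point): Middle between the two guide mouths, 102 mm above the bench, axes as the unit's. Each mouth is about 14 mm wide (x) at the top and narrows, by 92 mm above the bench, to a groove 6 mm wide for the 4 mm board. Groove bottom to groove bottom (y) is 116 mm for the 110 mm card. The grooves run straight down to 8 mm above the bench.
- spring (a point): Height (62 mm above the bench) of a light spring in each groove, on its +x side, that presses the card against the -x cheek. A small bump is felt as the card's foot comes to about 67 mm above the bench; below that the card drags with 3 to 9 N in all and stays at whatever height it is let go.
- home (a point): Where the middle of the card's foot is when the card is fully home: the unit's middle, 20 mm above the bench; axes as the unit's.
- connector: Black base (origin 8 mm above the bench, middle of the unit) of a floating bar with a copper contact, 22 mm wide, at y = +43 and -43 mm. The copper tops start level, anywhere 2.5 to 9.5 mm above home, unmeasured: feel for them. The bar yields at 22 N in all (each contact at 14 N, for its last 2 mm), stays where pushed, and stops at home. Landing with 4 to 9 N over the drag is right; over 20 N by hand harms it.
- pivot_left (a point): Pivot axis (along the unit's x) of the left ejector lever: unit's y = +70 mm, 105 mm above the bench. Axes as the unit's.
- pivot_right (a point): Pivot axis (along the unit's x) of the right ejector lever: unit's y = -70 mm, 105 mm above the bench. Axes as the unit's.
- tip_left (a point): Outer end of the left lever's handle, 78 mm from the pivot. The handle is black, straight, 18 mm wide (x), 8 mm thick. The lever's nose, 22 mm long, points inward from the pivot and presses on the card's shoulder.
- tip_right (a point): Outer end of the right lever's handle; the lever is the mirror image of the left one. A finger that pushes a swung-out handle should rise with its end as it comes upright (on a level path it can bind).
- lever_left (a joint): Left lever's angle, rad. 0 = fully in: nose level on the shoulder of a home card, handle leaning 0.42 rad from upright to the unit's middle. Grows outward (outward lean = value - 0.42); starts 1.0 to 1.2, stop 1.25. Stays where left. Once the nose bears (below 0.6 rad), pushing inward on the handle's outer face 50 mm above the pivot takes 5 to 25 N; over 40 N harms it.
- lever_right (a joint): Right lever's angle, the mirror image of the left, same values and forces.
- screwdriver: A screwdriver lying on the bench; leave it alone.
- tape: A cardboard-brown tape roll, 90 mm across, 48 mm high; leave it alone.
- jar: A small jar, 64 mm across, 90 mm high; leave it alone.
Not all that is in view belongs to the job. Of the things like the card, leave any that is orange; of the rest the larger one is meant.

How it is judged:
By the outcome, as a careful person would: the job done as asked, in the order asked, and still so for the second after the job is handed in, with the robot touching nothing.
It also fails if it takes over 67 s, if anything falls off the work surface, if the arm or the gripper's body presses on something with over 40 N, if the wrist force passes 120 N, or if a joint passes its speed limit or range.

## Working session

There is one attempt and no reset: what is moved stays moved. The work goes in short steps, Python scripts to look and compute and a shell command to move; the robot and the scene stay as the last step left them, time stands still between calls to the robot, and variables do not carry over. Pictures are saved under pics/ and viewed, about 8 in all and at most 12, crops included, and the job is handed in when it is done.

```bash
mkdir -p pics; ls; python3 - <<'E'
from workcell import env
import cv2,numpy as np
s=env.get_state();print({k:np.round(v,4) for k,v in s.items()},env.tcp_to_grasp)
a=env.get_image("scene");b=env.get_image("top");
cv2.imwrite("pics/scene0.png",a[:,:,::-1]);cv2.imwrite("pics/top0.png",b[:,:,::-1])
for n in("scene","top","wrist"):print(n,env.camera_params(n))
E
```

```text
pics
{'t': np.float64(0.0), 'joint_positions': array([-1.345 ,  0.2766,  1.5061, -0.    ,  1.3607, -0.121 ]), 'qvel': array([-0.0004,  0.0001,  0.0006, -0.0006, -0.0002, -0.0014]), 'effort': array([ 1.00000e-03, -4.04575e+01, -2.37229e+01,  7.02000e-02,
        3.44000e-02, -1.00000e-04]), 'tool_pos': array([ 0.1953, -0.5402,  0.2046]), 'orientation': array([-3.0928e+00, -5.4170e-01,  2.0000e-04]), 'ft_force': array([ 0.7263, -0.0715,  0.8906]), 'wrist_torque': array([-0.0033, -0.0543,  0.0127]), 'grip_width': np.float64(0.9991)} 0.0188
scene {'mtx': array([[355.28259273,   0.        , 251.36250904],
       [  0.        , 355.28259273, 191.35142856],
       [  0.        ,   0.        ,   1.        ]]), 'distortion': array([-0.03743064,  0.        ,  0.        ,  0.        ,  0.        ]), 'position': array([ 0.8869693 , -0.40641796,  0.65402266]), 'orientation': array([-2.27714048, -0.79152956,  0.31091366])}
top {'mtx': array([[374.64355969,   0.        , 251.31101568],
       [  0.        , 374.64355969, 192.34369012],
       [  0.        ,   0.        ,   1.        ]]), 'distortion': array([-0.07883951,  0.        ,  0.        ,  0.        ,  0.        ]), 'position': array([ 0.46392381, -0.00767992,  0.83157007]), 'orientation': array([-2.15302478,  2.12358081, -0.18671074])}
wrist {'mtx': array([[302.78394212,   0.        , 255.09131759],
       [  0.        , 302.78394212, 196.75626099],
       [  0.        ,   0.        ,   1.        ]]), 'distortion': array([-0.02487306,  0.        ,  0.        ,  0.        ,  0.        ]), 'mount': array([[-2.63658224e-04, -9.63315668e-01, -2.68370741e-01,
         7.75711820e-02],
       [ 9.99999894e-01, -1.53000779e-04, -4.33244503e-04,
        -7.89716928e-04],
       [ 3.76290285e-04, -2.68370827e-01,  9.63315606e-01,
        -1.79566284e-01],
       [ 0.00000000e+00,  0.00000000e+00,  0.00000000e+00,
         1.00000000e+00]])}
```

View pics/scene0.png

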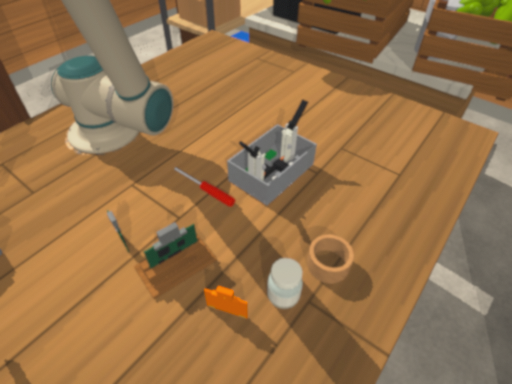

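View pics/top0.png

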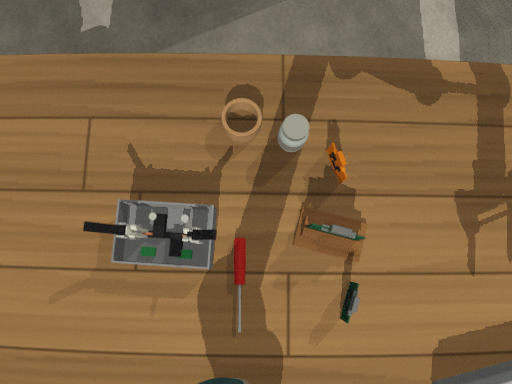

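The top view shows three card-like things:
- A green card in the rack at (335,232). It is the larger green one and stands in the rack, so it fits the description.
- A smaller green one at (350,302).
- An orange one at (338,162), to be left alone.

The unit is at about (165,235). I'll confirm the card in enlarged crops.

```bash
python3 - <<'E'
import cv2,numpy as np
b=cv2.imread("pics/top0.png")
def crop(x0,y0,w,h,k):
    c=cv2.resize(b[y0:y0+h,x0:x0+w],None,fx=k,fy=k,interpolation=cv2.INTER_CUBIC)
    for x in range(-(-x0//10)*10,x0+w,10):
        cv2.putText(c,str(x),((x-x0)*k,8),0,.3,(0,255,255),1);c[::4,int((x-x0+.5)*k)]=(0,255,255)
    for y in range(-(-y0//10)*10,y0+h,10):
        cv2.putText(c,str(y),(0,(y-y0)*k+3),0,.3,(0,255,255),1);c[int((y-y0+.5)*k),::4]=(0,255,255)
    return c
u=crop(80,192,145,84,5);r=crop(290,195,85,70,5)
r2=np.zeros((r.shape[0]-0,u.shape[1],3),np.uint8);r2[:,:r.shape[1]]=r
s=crop(335,275,30,55,5);r2[:275,440:590]=s
out=np.vstack([u[:420],r2])[:,:];out=cv2.resize(out,None,fx=.77,fy=.77) if out.shape[0]>600 else out
print(out.shape);cv2.imwrite("pics/crop0.png",out)
E
```

```text
(593, 558, 3)
```

View pics/crop0.png

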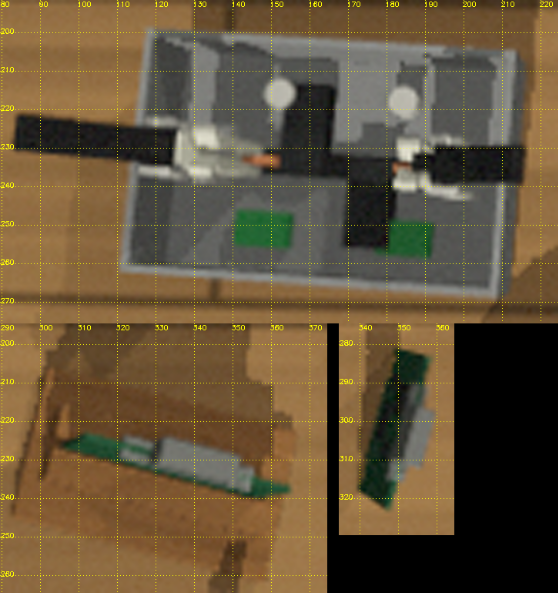

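The crop confirms it. The card in the rack has its grip at about (342,232) and is clearly larger than the loose green one. Next I'll turn the pixels into positions.

```bash
cat > h.py <<'E'
import cv2,numpy as np
from workcell import env
from scipy.spatial.transform import Rotation as R
np.set_printoptions(precision=4,suppress=True)
def campose(n,st=None):
    c=env.camera_params(n)
    if n!="wrist": Rm=R.from_rotvec(c["orientation"]).as_matrix();p=c["position"]
    else:
        T=np.eye(4);T[:3,:3]=R.from_rotvec(st["orientation"]).as_matrix();T[:3,3]=st["tool_pos"]
        T=T@c["mount"];Rm=T[:3,:3];p=T[:3,3]
    return c,Rm,p
def back(n,px,z,st=None):
    c,Rm,p=campose(n,st)
    u=cv2.undistortPoints(np.array([px],float).reshape(-1,1,2),c["mtx"],c["distortion"]).reshape(-1,2)
    d=np.c_[u,np.ones(len(u))]@Rm.T
    return p+d*((z-p[2])/d[:,2])[:,None]
def proj(n,P,st=None):
    c,Rm,p=campose(n,st)
    return cv2.projectPoints(np.array(P,float),cv2.Rodrigues(Rm.T)[0],-Rm.T@p,c["mtx"],c["distortion"])[0].reshape(-1,2)
def tool():
    s=env.get_state();return s,R.from_rotvec(s["orientation"]).as_matrix()
E
python3 - <<'E'
from h import *
u=back("top",[(118,200),(214.5,205.5),(208,268),(111.5,261.5)],.07);print(u,u.mean(0))
for i in range(4):
    d=u[(i+1)%4]-u[i];print(np.hypot(*d[:2]),np.degrees(np.arctan2(d[1],d[0])))
print("guides z.102",back("top",[(126,230.5),(147,233),(184,235),(192,236)],.102))
print("grip",back("top",[(329.5,225.5),(353,235),(353,239)],.122))
print("board",back("top",[(306,227.5),(363,238)],.095))
print("rack",back("top",[(303,205),(366,221),(297,243)],.04))
print("tips L,R",back("top",[(84,227)],.166),back("top",[(217,234)],.166))
s,T=tool();print(T)
E
```

```text
[[0.5716 0.2625 0.07  ]
 [0.5633 0.0621 0.07  ]
 [0.437  0.0716 0.07  ]
 [0.446  0.2676 0.07  ]] [0.5045 0.166  0.07  ]
0.20063090647398538 -92.38886240863283
0.1266028647263797 175.67282055265932
0.1961583925055952 87.39336226984258
0.12578499530959153 -2.3015095556989085
guides z.102 [[0.5072 0.2311 0.102 ]
 [0.5031 0.1894 0.102 ]
 [0.5005 0.1168 0.102 ]
 [0.4988 0.1012 0.102 ]]
grip [[ 0.5211 -0.1623  0.122 ]
 [ 0.5035 -0.2071  0.122 ]
 [ 0.4959 -0.2069  0.122 ]]
board [[ 0.5189 -0.1215  0.095 ]
 [ 0.4993 -0.2346  0.095 ]]
rack [[ 0.5709 -0.124   0.04  ]
 [ 0.5382 -0.2592  0.04  ]
 [ 0.4901 -0.1107  0.04  ]]
tips L,R [[0.5081 0.2874 0.166 ]] [[0.5    0.0474 0.166 ]]
[[ 0.9405  0.3398 -0.0004]
 [ 0.3398 -0.9405  0.0015]
 [ 0.0002 -0.0016 -1.    ]]
```

Unit centre is about (0.5045, 0.166) with yaw about -2.5°. The card is about (0.509, -0.18) with yaw about -11°. I'll move over the card to look closer.

```bash

for i in 1 2 3 4 5 6; do python3 -m creep '[[0.43,-0.24,0,0,0],[0.866,-0.478,0,0,0]]' | tail -1 ; done
python3 -m creep '[[0,0,-0.2,-0.33,0],[0,0,-0.2,-0.33,0],[0,0,-0.2,-0.33,0],[0,0,-0.2,-0.33,0],[0,0,-0.2,-0.33,0]]' |tail -1
python3 -m creep '[[0,0,0,-0.33,0],[0,0,0,-0.33,0],[0,0,0,-0.33,0],[0,0,0,-0.33,0],[0,0,0,-0.33,0]]'
python3 - <<'E'
from h import *
s,T=tool();print(s["t"],s["tool_pos"],T,s["ft_force"],s["joint_positions"])
a=env.get_image("wrist");cv2.imwrite("pics/w1.png",a[:,:,::-1])
import pickle;pickle.dump(s,open("w1.pkl","wb"))
print(proj("wrist",[[.509,-.18,.122]],s))
E
```

```text
grip_width: 1.001
grip_width: 1.0
grip_width: 1.0
grip_width: 1.002
grip_width: 0.998
grip_width: 0.998
grip_width: 0.998
t: 1.93
tool_pos: [0.5081, -0.1838, 0.2211]
orientation: [-2.419, -2.004, 0.001]
ft_force: [-0.7, 0.4, -0.7]
grip_width: 0.996
1.9333 [ 0.5081 -0.1838  0.2211] [[ 0.186   0.9825 -0.0008]
 [ 0.9825 -0.186   0.0003]
 [ 0.0001 -0.0008 -1.    ]] [-0.7007  0.4479 -0.6776] [-0.4758  0.2154  1.5496 -0.0001  1.3774 -0.2886]
[[256.4423 193.8625]]
```

View pics/w1.png

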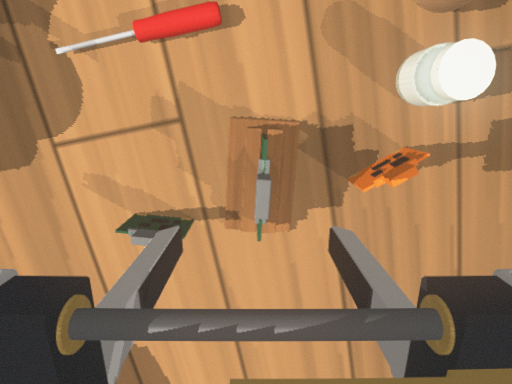

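The wrist view shows the card upright in the rack, with the grip at about (262,198). The fingers straddle it.

```bash
python3 - <<'E'
import cv2
b=cv2.imread("pics/w1.png");x0,y0,w,h,k=215,110,100,140,5
c=cv2.resize(b[y0:y0+h,x0:x0+w],None,fx=k,fy=k,interpolation=cv2.INTER_CUBIC)
for x in range(220,315,10):
    cv2.putText(c,str(x),((x-x0)*k,8),0,.35,(0,255,255),1);c[::6,int((x-x0+.5)*k)]=(0,255,255)
for y in range(110,250,10):
    cv2.putText(c,str(y),(0,(y-y0)*k+3),0,.35,(0,255,255),1);c[int((y-y0+.5)*k),::6]=(0,255,255)
cv2.imwrite("pics/w1c.png",c[:600])
E
```

```text
(no output)
```

View pics/w1c.png

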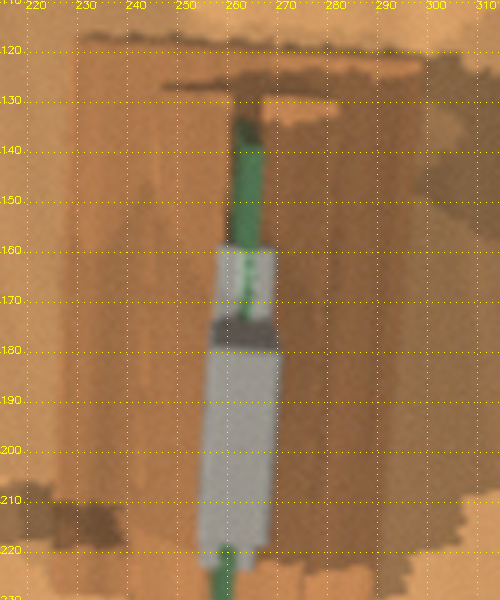

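```bash
python3 - <<'E'
from h import *
import pickle;s=pickle.load(open("w1.pkl","rb"))
g=back("wrist",[(257,179.3),(270.7,179.3),(267.5,219),(253.8,219)],.122,s);print(g,g.mean(0))
a=(g[0]+g[1])/2-(g[2]+g[3])/2;print("len",np.hypot(*a[:2]),"yaw",np.degrees(np.arctan2(a[1],a[0]))-90)
w=back("wrist",[(264.5,138.5),(260,240)],.095,s);d=w[0]-w[1];print(w.mean(0),np.hypot(*d[:2]),np.degrees(np.arctan2(d[1],d[0]))-90)
r=back("wrist",[(230,117.5),(298,121)],.04,s);d=r[1]-r[0];print("rack",r,np.degrees(np.arctan2(d[1],d[0])))
_,T=tool();print("tooly",np.degrees(np.arctan2(T[1,1],T[0,1])))
print("tooldelta", (T.T@(g.mean(0)-s["tool_pos"]))/.08)
E
```

```text
[[ 0.5121 -0.1662  0.122 ]
 [ 0.5248 -0.1686  0.122 ]
 [ 0.5149 -0.207   0.122 ]
 [ 0.5018 -0.2045  0.122 ]] [ 0.5134 -0.1865  0.122 ]
len 0.03967068558241092 yaw -14.803770761163491
[ 0.5141 -0.1858  0.095 ] 0.10930890976139457 -12.836336464670794
rack [[ 0.4922 -0.1063  0.04  ]
 [ 0.5687 -0.1248  0.04  ]] -13.578040319555864
tooly -10.879353752412179
tooldelta [-0.0217  0.0728  1.2386]
```

```bash

python3 -m creep '[[-0.02,0.073,0.4,0.029,0.3],[-0.02,0.073,0.8,0.029,0.5],[-0.02,0.073,0.8,0.029,0.5]]' 40|tail -2
python3 -m creep '[[0,0,0.4,0,0.6],[0,0,0.7,0,0.7],[0,0,0.83,0,0.7],[0,0,0.83,0,0.7]]' 
python3 -m creep '[[0,0,0,0,1],[0,0,0,0,1],[0,0,0,0,1],[0,0,0,0,1],[0,0,0,0,1]]' 
python3 -m creep '[[0,0,0,0,1],[0,0,0,0,1],[0,0,0,0,1]]' 
python3 -c "
from h import *
s,T=tool();print(s['tool_pos'],T)"
```

```text
ft_force: [-1.4, 0.9, -1.7]
grip_width: 0.824
t: 2.57
tool_pos: [0.5125, -0.1857, 0.0896]
orientation: [-2.463, -1.944, 0.003]
ft_force: [-0.5, 0.1, 0.3]
grip_width: 0.542
t: 2.98
tool_pos: [0.5144, -0.1867, 0.0921]
orientation: [2.463, 1.947, 0.001]
ft_force: [0.2, 0.1, 0.6]
grip_width: 0.187
t: 3.23
tool_pos: [0.5143, -0.1866, 0.0919]
orientation: [2.464, 1.947, 0.001]
ft_force: [-0.6, 0.7, 5.4]
grip_width: 0.147
[ 0.5143 -0.1866  0.0919] [[ 0.2309  0.973   0.0014]
 [ 0.973  -0.2309 -0.0007]
 [-0.0004  0.0015 -1.    ]]
```

Gripped: the opening is 13.8 mm. Lift, turn to the unit's yaw, carry near the unit and look.

```bash

python3 -m creep '[[0,0,-0.15,0,1],[0,0,-0.4,0,1],[0,0,-0.7,0,1],[0,0,-0.9,0,1]]' |tail -2
python3 -m creep '[[0,0,-0.4,0,1],[0,0,-0.8,0,1],[0,0,-0.9,0,1]]' |tail -2
python3 -m creep '[[0,0,-0.4,-0.06,1],[0,0,-0.8,-0.12,1],[0,0,-0.9,-0.12,1]]'
python3 -m creep '[[0.3,-0.03,0,0,1],[0.6,-0.06,0,0,1],[0.9,-0.08,0,0,1]]' |tail -2
python3 -m creep '[[0.3,-0.03,0,0,1],[0.6,-0.06,0,0,1],[0.9,-0.08,0,0,1]]' |tail -2
python3 -m creep '[[0.3,-0.03,0,0,1],[0.6,-0.06,0,0,1],[0.9,-0.08,0,0,1],[0.9,-0.08,0,0,1],[0.9,-0.08,0,0,1]]'
python3 - <<'E'
from h import *
s,T=tool();print(s["t"],s["tool_pos"],T,s["ft_force"])
a=env.get_image("wrist");b=cv2.imwrite("pics/w2.png",a[:,:,::-1])
import pickle;pickle.dump(s,open("w2.pkl","wb"))
x0,y0,w,h,k=80,0,360,270,2
c=cv2.resize(a[y0:y0+h,x0:x0+w,::-1],None,fx=k,fy=k,interpolation=cv2.INTER_CUBIC)
for x in range(80,440,20):
    cv2.putText(c,str(x),((x-x0)*k,8),0,.35,(0,255,255),1);c[::6,int((x-x0+.5)*k)]=(0,255,255)
for y in range(0,270,20):
    cv2.putText(c,str(y),(0,(y-y0)*k+3),0,.35,(0,255,255),1);c[int((y-y0+.5)*k),::6]=(0,255,255)
cv2.imwrite("pics/w2c.png",c)
E
```

```text
ft_force: [0.5, -0.1, -2.4]
grip_width: 0.15
ft_force: [0.4, -0.3, -0.8]
grip_width: 0.147
t: 4.07
tool_pos: [0.5153, -0.1872, 0.3104]
orientation: [2.264, 2.169, 0.003]
ft_force: [1.2, -0.8, -1.8]
grip_width: 0.148
ft_force: [-0.8, 0.1, -1.6]
grip_width: 0.141
ft_force: [-0.0, -0.1, -1.8]
grip_width: 0.143
t: 4.98
tool_pos: [0.5034, 0.0311, 0.305]
orientation: [-2.268, -2.171, 0.004]
ft_force: [0.6, -1.3, -1.5]
grip_width: 0.144
4.9833 [0.5034 0.0311 0.305 ] [[ 0.0438  0.999  -0.0031]
 [ 0.999  -0.0438 -0.0003]
 [-0.0005 -0.0031 -1.    ]] [ 0.567  -1.2991 -1.5352]
```

View pics/w2c.png

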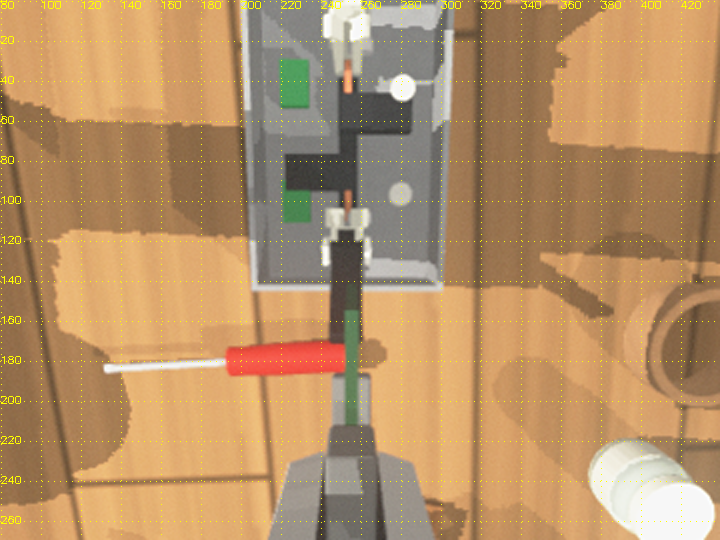

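The wrist view from beside the unit shows these full-image pixels:
- Near rim corners at (206,144.5) and (299,144.5).
- Copper inner ends at (254,95) and (253.7,46.5).
- The card's near foot corner at about (255,154).

I'll work out positions from these.

```bash
python3 - <<'E'
from h import *
import pickle;s=pickle.load(open("w2.pkl","rb"))
yaw=lambda d:np.degrees(np.arctan2(d[1],d[0]))
c=back("wrist",[(206,144.8),(301,144.8),(201.5,0),(306,0)],.07,s);print("rim",c,yaw(c[1]-c[0]),yaw(c[2]-c[0])-90,yaw(c[3]-c[1])-90)
k=back("wrist",[(254.2,95),(253.8,46.5)],.026,s);print("cu wrist",k,k.mean(0),yaw(k[1]-k[0])-90,np.hypot(*(k[1]-k[0])[:2]))
k=back("top",[(152.7,233.6),(182,235.4)],.026);print("cu top",k,k.mean(0),yaw(k[0]-k[1])-90,np.hypot(*(k[1]-k[0])[:2]))
k=back("scene",[(0,0)],.026)
g=back("wrist",[(244,105),(264,105),(242,20),(265,20)],.102,s);print("mouth",g)
T=R.from_rotvec(s["orientation"]).as_matrix()
foot=s["tool_pos"][2]-.0819
f=back("wrist",[(254.9,154.5)],foot,s);print("foot corner",foot,f,"expected",s["tool_pos"]+T[:,0]*.055)
E
```

```text
rim [[0.4368 0.0704 0.07  ]
 [0.5657 0.0648 0.07  ]
 [0.4461 0.2452 0.07  ]
 [0.5729 0.2395 0.07  ]] -2.514661623816308 -3.039741740562363 -2.3580389742250105
cu wrist [[0.505  0.1342 0.026 ]
 [0.5074 0.1985 0.026 ]] [0.5062 0.1663 0.026 ] -2.0718025361539674 0.06435822435608506
cu top [[0.5061 0.1975 0.026 ]
 [0.5034 0.134  0.026 ]] [0.5047 0.1658 0.026 ] -2.474419501662652 0.06349185603495656
mouth [[0.4924 0.1192 0.102 ]
 [0.5166 0.1181 0.102 ]
 [0.495  0.2122 0.102 ]
 [0.5211 0.2111 0.102 ]]
foot corner 0.22310548862533866 [[0.504  0.0749 0.2231]] expected [0.5058 0.0861 0.305 ]
```

```bash
python3 - <<'E'
from h import *
import pickle;s=pickle.load(open("w2.pkl","rb"))
T=R.from_rotvec(s["orientation"]).as_matrix();p=s["tool_pos"]
P=lambda x,z,y=0:p+T@np.array([x,y,z])
print(proj("wrist",[P(.055,.0819),P(.055,-.0031),P(.035,-.0031,.006),P(.035,-.0031,-.006)],s))
b=cv2.imread("pics/w2.png")
print(b[110:160:2,255])
c=cv2.resize(b[100:200,215:295],None,fx=6,fy=6,interpolation=cv2.INTER_CUBIC)
c=cv2.convertScaleAbs(c,alpha=1.6,beta=20);cv2.imwrite("pics/w2d.png",c)
E
```

```text
[[256.1538 141.3741]
 [256.7958 154.8382]
 [266.7488 188.1438]
 [246.7604 188.1537]]
[[158 171 172]
 [152 164 167]
 [133 146 149]
 [ 54  60  63]
 [ 58  62  67]
 [ 60  62  70]
 [ 59  58  64]
 [ 61  67  70]
 [ 60  64  69]
 [ 60  65  72]
 [ 61  66  73]
 [ 64  68  75]
 [ 63  66  76]
 [ 63  66  77]
 [ 63  67  75]
 [ 63  69  77]
 [ 69  85  82]
 [ 66  85  79]
 [ 66  83  79]
 [ 69  86  81]
 [ 64  82  78]
 [ 64  83  81]
 [ 69  87  84]
 [ 92 129  94]
 [ 96 133  97]]
```

View pics/w2d.png

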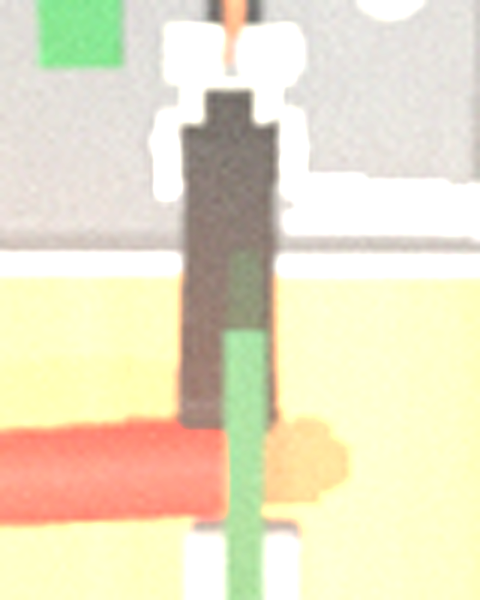

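The foot and top corners match the prediction within 1 px, so the card is centred in the grip. The unit centre is about (0.5058, 0.1665). I'll go above the mouth and take a check picture there.

```bash

python3 -m creep '[[0.3,0,0,0,1],[0.6,-0.02,0,0,1],[0.85,-0.022,0,0,1]]' |tail -2
python3 -m creep '[[0.3,0,0,0,1],[0.6,-0.02,0,0,1],[0.84,-0.022,0,0,1],[0.84,-0.022,0,0,1]]' |tail -2
python3 -m creep '[[0,0,0.3,0,1],[0,0,0.6,0,1],[0,0,0.7,0,1]]' |tail -2
python3 -m creep '[[0,0,0.3,0,1],[0,0,0.5,0,1],[0,0,0.56,0,1],[0,0,0.56,0,1],[0,0,0.56,0,1]]' 
python3 - <<'E'
from h import *
s,T=tool();print(s["t"],s["tool_pos"],T,s["ft_force"],s["wrist_torque"])
print("tool delta units",T.T@(np.array([.5058,.1665,.192])-s["tool_pos"])/.08)
a=env.get_image("top")[:,:,::-1];b=env.get_image("scene")[:,:,::-1]
f=lambda i,x,y,w,h,k:cv2.resize(i[y:y+h,x:x+w],None,fx=k,fy=k,interpolation=cv2.INTER_CUBIC)
A=f(b,210,80,130,130,6);cv2.imwrite("pics/s3.png",A[:600])
cv2.imwrite("pics/top3.png",a);cv2.imwrite("pics/scene3.png",b)
E
```

```text
ft_force: [-0.8, 0.4, -2.6]
grip_width: 0.144
ft_force: [0.4, -0.1, -2.3]
grip_width: 0.149
ft_force: [-0.3, -0.2, -2.7]
grip_width: 0.145
t: 6.28
tool_pos: [0.5074, 0.1648, 0.2069]
orientation: [2.271, 2.17, 0.001]
ft_force: [-0.6, -0.3, -2.0]
grip_width: 0.143
6.2833 [0.5074 0.1648 0.2069] [[ 0.0455  0.999   0.0008]
 [ 0.999  -0.0455 -0.0002]
 [-0.0002  0.0008 -1.    ]] [-0.5931 -0.3453 -1.9783] [-0.0305 -0.0587 -0.044 ]
tool delta units [ 0.0202 -0.0208  0.1857]
```

View pics/s3.png

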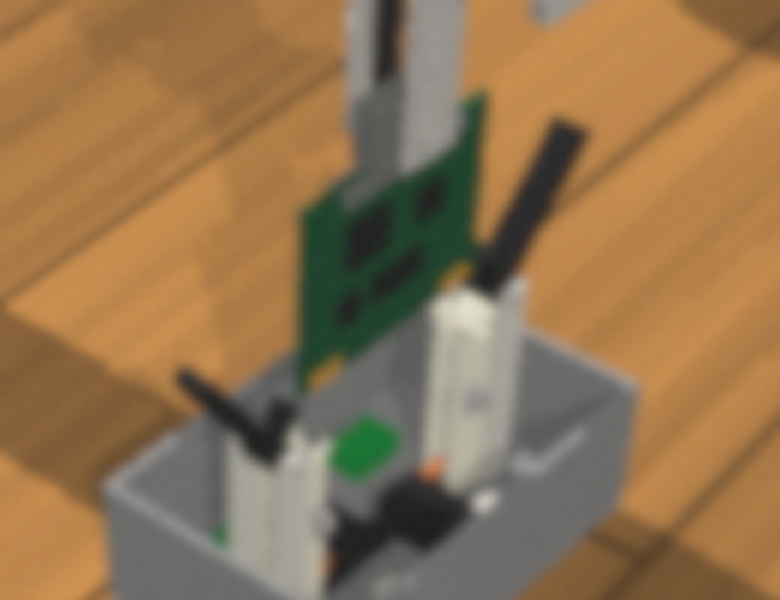

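The scene view shows the card hanging upright above and between the two guides, and both levers swung out. Now I'll correct slightly and enter the mouths, watching the force.

```bash
cat > q.py <<'E'
from h import *
s,T=tool();p=s["tool_pos"];print("t%.2f"%s["t"],p,"foot %.4f"%(p[2]-.0819),"F",s["ft_force"],"M",s["wrist_torque"],"w %.3f"%s["grip_width"],"yaw %.2f"%np.degrees(np.arctan2(T[1,1],T[0,1])))
E
python3 -m creep '[[0.01,-0.012,0.1,0,1],[0.012,-0.015,0.19,0,1],[0.012,-0.015,0.19,0,1]]' >/dev/null; python3 q.py
python3 -m creep '[[0,0,0.06,0,1],[0,0,0.12,0,1],[0,0,0.12,0,1]]' >/dev/null; python3 q.py
python3 -m creep '[[0,0,0.05,0,1],[0,0,0.08,0,1],[0,0,0.08,0,1]]' >/dev/null; python3 q.py
python3 -m creep '[[0,0,0.03,0,1],[0,0,0.06,0,1],[0,0,0.06,0,1]]' >/dev/null; python3 q.py
```

```text
t6.63 [0.5043 0.1663 0.1896] foot 0.1077 F [-0.4563 -0.2242 -1.5827] M [-0.0077  0.0097 -0.0092] w 0.151 yaw -2.53
t6.88 [0.5048 0.1664 0.1803] foot 0.0984 F [ 0.0769  0.0463 -2.0666] M [-0.0029 -0.0524  0.0203] w 0.146 yaw -2.53
t7.13 [0.5056 0.1665 0.1746] foot 0.0927 F [-1.5705 -0.9238 -2.4776] M [ 0.0068 -0.0961  0.0084] w 0.144 yaw -2.54
t7.38 [0.5057 0.1664 0.1698] foot 0.0879 F [ 1.1508 -0.2702 -1.5424] M [-0.0269 -0.2763 -0.018 ] w 0.143 yaw -2.54
```

```bash

python3 -m creep '[[0,0,0.03,0,1],[0,0,0.06,0,1],[0,0,0.06,0,1]]' >/dev/null; python3 q.py
python3 -m creep '[[0,0,0.03,0,1],[0,0,0.06,0,1],[0,0,0.06,0,1]]' >/dev/null; python3 q.py
python3 -m creep '[[0,0,0.03,0,1],[0,0,0.06,0,1],[0,0,0.06,0,1]]' >/dev/null; python3 q.py
```

```text
t7.63 [0.5057 0.1664 0.165 ] foot 0.0831 F [ 1.0737  0.2987 -2.5917] M [-0.0413 -0.2932  0.0162] w 0.144 yaw -2.54
t7.88 [0.5057 0.1664 0.1602] foot 0.0783 F [ 0.7743 -0.4027 -2.7456] M [-0.0352 -0.3893  0.0262] w 0.146 yaw -2.54
t8.13 [0.5057 0.1665 0.1554] foot 0.0735 F [ 0.6056 -0.2458 -2.8028] M [ 0.0006 -0.3792  0.0421] w 0.146 yaw -2.54
```

```bash

for i in 1 2 3; do python3 -m creep '[[0,0,0.03,0,1],[0,0,0.06,0,1],[0,0,0.06,0,1]]' >/dev/null; python3 q.py; done
for i in 1 2; do python3 -m creep '[[0,0,0.04,0,1],[0,0,0.08,0,1],[0,0,0.08,0,1]]' >/dev/null; python3 q.py; done
```

```text
t8.38 [0.5056 0.1665 0.1506] foot 0.0687 F [ 1.3494  0.3068 -3.1187] M [-0.0228 -0.3842  0.0395] w 0.148 yaw -2.54
t8.63 [0.5056 0.1665 0.1466] foot 0.0647 F [-0.8993 -0.5069  1.0225] M [-0.02    0.0059 -0.0056] w 0.143 yaw -2.54
t8.88 [0.5055 0.1666 0.1417] foot 0.0598 F [-0.2538 -0.222   2.7712] M [ 0.0267 -0.019   0.044 ] w 0.148 yaw -2.54
t9.13 [0.5056 0.1665 0.1346] foot 0.0527 F [0.7475 0.4469 1.7403] M [ 0.132  -0.0199  0.0831] w 0.146 yaw -2.54
t9.38 [0.5055 0.1664 0.1279] foot 0.0460 F [0.5558 0.4715 0.2823] M [ 0.0397 -0.1249  0.0549] w 0.147 yaw -2.54
```

```bash

python3 -m creep '[[0,0,0.04,0,1],[0,0,0.08,0,1],[0,0,0.08,0,1]]' >/dev/null; python3 q.py
python3 -m creep '[[0,0,0.03,0,1],[0,0,0.06,0,1],[0,0,0.06,0,1],[0,0,0.06,0,1]]' >/dev/null; python3 q.py
for i in 1 2 3; do python3 -m creep '[[0,0,0.01,0,1],[0,0,0.01,0,1]]' >/dev/null; python3 q.py; done
```

```text
t9.63 [0.5055 0.1664 0.1215] foot 0.0396 F [ 0.8384 -0.6473  0.1219] M [ 0.0109 -0.1358  0.0502] w 0.144 yaw -2.54
t9.97 [0.5055 0.1664 0.1169] foot 0.0350 F [ 1.4115 -0.2081 -1.3371] M [ 0.0159 -0.2012 -0.0005] w 0.147 yaw -2.54
t10.13 [0.5055 0.1664 0.1166] foot 0.0347 F [ 0.8583 -0.2498  1.7558] M [-0.0292  0.0188  0.0525] w 0.147 yaw -2.54
t10.30 [0.5056 0.1664 0.1159] foot 0.0340 F [0.1807 0.4209 2.6337] M [-0.073   0.0576  0.0339] w 0.142 yaw -2.54
t10.47 [0.5056 0.1664 0.1151] foot 0.0332 F [ 0.3928 -0.6546  3.9757] M [-0.0692  0.0729  0.0399] w 0.143 yaw -2.54
```

```bash

for i in 1 2 3 4 5; do python3 -m creep '[[0,0,0.008,0,1],[0,0,0.008,0,1]]' >/dev/null; python3 q.py; done
```

```text
t10.63 [0.5055 0.1665 0.1144] foot 0.0325 F [-0.1413  0.5842  3.8877] M [-0.0559  0.0121  0.0215] w 0.148 yaw -2.54
t10.80 [0.5055 0.1665 0.1137] foot 0.0318 F [-0.0945  0.0183  5.2805] M [-0.0568  0.106   0.0266] w 0.145 yaw -2.54
t10.97 [0.5055 0.1665 0.113 ] foot 0.0311 F [ 0.1242 -0.4014  4.2901] M [-0.0421  0.0816  0.0699] w 0.145 yaw -2.54
t11.13 [0.5056 0.1665 0.1124] foot 0.0305 F [ 0.2803 -0.2741  2.7337] M [-0.0312  0.027   0.0722] w 0.144 yaw -2.54
t11.30 [0.5056 0.1665 0.1117] foot 0.0298 F [-0.7728  0.136   4.228 ] M [-0.0368 -0.0437  0.0109] w 0.145 yaw -2.54
```

```bash

for i in 1 2 3; do python3 -m creep '[[0,0,0.005,0,1],[0,0,0.005,0,1]]' >/dev/null; python3 q.py; done
```

```text
t11.47 [0.5056 0.1665 0.1114] foot 0.0295 F [ 0.217  -0.6308  5.3854] M [-0.0502  0.0327  0.0407] w 0.144 yaw -2.54
t11.63 [0.5056 0.1665 0.111 ] foot 0.0291 F [-0.0827 -0.38    5.2493] M [-0.0153  0.0511  0.0319] w 0.145 yaw -2.54
t11.80 [0.5056 0.1665 0.1106] foot 0.0287 F [-0.1034  0.172   5.4438] M [0.0529 0.0462 0.0188] w 0.148 yaw -2.54
```

```bash

for i in 1 2 ; do python3 -m creep '[[0,0,0.005,0,1],[0,0,0.005,0,1]]' >/dev/null; python3 q.py; done
```

```text
t11.97 [0.5055 0.1665 0.1102] foot 0.0283 F [0.3786 0.8601 4.279 ] M [0.0245 0.0441 0.0443] w 0.148 yaw -2.54
t12.13 [0.5055 0.1665 0.1098] foot 0.0279 F [ 0.3339 -0.161   3.685 ] M [-0.0679 -0.0046  0.0657] w 0.145 yaw -2.54
```

```bash

for i in 1 2 ; do python3 -m creep '[[0,0,0.005,0,1],[0,0,0.005,0,1]]' >/dev/null; python3 q.py; done
```

```text
t12.30 [0.5055 0.1665 0.1094] foot 0.0275 F [ 0.1604 -0.1324  4.1384] M [-0.0004  0.0327  0.056 ] w 0.147 yaw -2.54
t12.47 [0.5056 0.1665 0.109 ] foot 0.0271 F [-0.1036  1.0977  4.1268] M [-0.0411  0.0293 -0.0094] w 0.149 yaw -2.54
```

```bash

for i in 1 ; do python3 -m creep '[[0,0,0.005,0,1],[0,0,0.005,0,1]]' >/dev/null; python3 q.py; done
```

```text
t12.63 [0.5056 0.1665 0.1086] foot 0.0267 F [0.1406 0.8059 3.6792] M [0.0493 0.0659 0.0325] w 0.145 yaw -2.54
```

```bash

for i in 1 2 ; do python3 -m creep '[[0,0,0.005,0,1],[0,0,0.005,0,1]]' >/dev/null; python3 q.py; done
```

```text
t12.80 [0.5056 0.1664 0.1082] foot 0.0263 F [0.1255 0.1909 4.3765] M [-0.0038  0.0086  0.0066] w 0.147 yaw -2.54
t12.97 [0.5056 0.1665 0.1078] foot 0.0259 F [-0.3883  0.4907  3.6819] M [-0.0072  0.0136 -0.0115] w 0.144 yaw -2.54
```

```bash

for i in 1 ; do python3 -m creep '[[0,0,0.005,0,1],[0,0,0.005,0,1]]' >/dev/null; python3 q.py; done
```

```text
t13.13 [0.5055 0.1665 0.1074] foot 0.0255 F [-0.3454 -0.2573  4.0849] M [ 0.0202  0.0358 -0.0149] w 0.149 yaw -2.54
```

```bash

for i in 1 2 ; do python3 -m creep '[[0,0,0.005,0,1],[0,0,0.005,0,1]]' >/dev/null; python3 q.py; done
```

```text
t13.30 [0.5055 0.1665 0.107 ] foot 0.0251 F [ 1.455  -0.1897  4.9812] M [ 0.0136 -0.0219  0.0317] w 0.148 yaw -2.54
t13.47 [0.5055 0.1665 0.1065] foot 0.0246 F [ 0.3658 -1.2285  4.7357] M [-0.009   0.0205  0.0136] w 0.148 yaw -2.54
```

```bash

for i in 1 ; do python3 -m creep '[[0,0,0.005,0,1],[0,0,0.005,0,1]]' >/dev/null; python3 q.py; done
```

```text
t13.63 [0.5056 0.1665 0.1061] foot 0.0242 F [0.3399 0.5811 4.1128] M [-0.0318  0.012   0.0423] w 0.147 yaw -2.54
```

```bash

for i in 1 2 ; do python3 -m creep '[[0,0,0.005,0,1],[0,0,0.005,0,1]]' >/dev/null; python3 q.py; done
```

```text
t13.80 [0.5056 0.1665 0.1058] foot 0.0239 F [0.9746 0.2257 3.5865] M [-0.0685  0.0082  0.07  ] w 0.147 yaw -2.54
t13.97 [0.5055 0.1665 0.1055] foot 0.0236 F [-0.3233 -1.036   6.3212] M [-0.0497  0.1113 -0.0019] w 0.148 yaw -2.54
```

```bash

for i in 1 ; do python3 -m creep '[[0,0,0.005,0,1],[0,0,0.005,0,1]]' >/dev/null; python3 q.py; done
```

```text
t14.13 [0.5056 0.1665 0.1055] foot 0.0236 F [-0.5392  0.2426  7.316 ] M [-0.0638  0.1753  0.0202] w 0.148 yaw -2.54
```

```bash

for i in 1 ; do python3 -m creep '[[0,0,0.005,0,1],[0,0,0.005,0,1]]' >/dev/null; python3 q.py; done
```

```text
t14.30 [0.5056 0.1665 0.1055] foot 0.0236 F [-0.8731 -0.2397 10.911 ] M [-0.1279  0.3817  0.0573] w 0.145 yaw -2.54
```

```bash

for i in 1 ; do python3 -m creep '[[0,0,0.004,0,1],[0,0,0.004,0,1],[0,0,0.004,0,1]]' >/dev/null; python3 q.py; done
```

```text
t14.55 [0.5056 0.1665 0.1055] foot 0.0236 F [-0.6303 -0.3175 12.2387] M [-0.1741  0.4705  0.041 ] w 0.142 yaw -2.53
```

Landed: the TCP stopped at 0.1055 while the force rose from about 4 N to 12 N, so about 8 N over the drag. Release and rise.

```bash

python3 -m creep '[[0,0,-0.008,0,1],[0,0,-0.008,0,0.7],[0,0,-0.008,0,0.6],[0,0,-0.008,0,0.6],[0,0,-0.008,0,0.6]]' >/dev/null; python3 q.py
python3 -m creep '[[0,0,0,0,0.6],[0,0,-0.15,0,0.6],[0,0,-0.5,0,0.6],[0,0,-0.9,0,0.6]]' >/dev/null; python3 q.py
python3 -m creep '[[0,0,-0.4,0,0.6],[0,0,-0.8,0,1],[0,0,-0.8,0,1]]' >/dev/null; python3 q.py
python3 -m creep '[[0,0,-0.4,0,1],[0,0,-0.8,0,1],[0,0,-0.8,0,1]]' >/dev/null; python3 q.py
python3 - <<'E'
from h import *
import pickle
s,T=tool();a=env.get_image("wrist")[:,:,::-1];pickle.dump(s,open("w4.pkl","wb"));b=env.get_image("scene")[:,:,::-1]
cv2.imwrite("pics/w4.png",a);cv2.imwrite("pics/scene4.png",b)
x0,y0,w,h,k=150,30,220,200,2
A=cv2.resize(a[0:280,140:400],None,fx=1.7,fy=1.7);B=cv2.resize(b[80:210,220:320],None,fx=3.4,fy=3.4,interpolation=cv2.INTER_CUBIC)
o=np.zeros((max(A.shape[0],B.shape[0]),A.shape[1]+B.shape[1],3),np.uint8);o[:A.shape[0],:A.shape[1]]=A;o[:B.shape[0],A.shape[1]:]=B;print(o.shape);cv2.imwrite("pics/c4.png",o)
E
```

```text
t14.97 [0.5049 0.1663 0.1042] foot 0.0223 F [-0.1574 -0.8692  0.2675] M [-0.0579 -0.0554  0.0004] w 0.381 yaw -2.54
t15.30 [0.5038 0.1661 0.1757] foot 0.0938 F [-0.22   -0.1166 -0.3829] M [-0.0691 -0.0902 -0.0099] w 0.395 yaw -2.55
t15.55 [0.5091 0.1673 0.2474] foot 0.1655 F [ 1.2625 -0.9755  1.0476] M [-0.0068 -0.0919  0.0074] w 0.293 yaw -2.54
t15.80 [0.5082 0.1671 0.3103] foot 0.2284 F [ 0.302  -0.2158  1.0516] M [ 0.02   -0.0694  0.0619] w 0.082 yaw -2.54
(476, 782, 3)
```

View pics/c4.png

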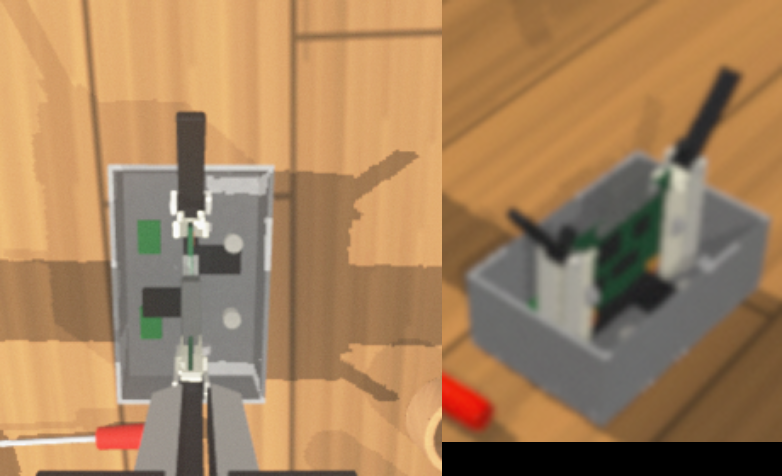

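The card stands in the guides, foot on the contacts, and both levers are still out. Now the left lever (+y): go outside it with the fingers shut.

```bash
cat > q2.py <<'E'
from h import *
s,T=tool();p=s["tool_pos"];v=np.array([.0445,.999,0]);u=np.array([.999,-.0445,0]);d=p-np.array([.5057,.1665,0])
print("t%.2f"%s["t"],"unit x %.1f y %.1f z %.1f"%(d@u*1e3,d@v*1e3,p[2]*1e3),"Fu %.1f %.1f %.1f"%(s["ft_force"]@u,s["ft_force"]@v,s["ft_force"][2]),"w %.3f"%s["grip_width"])
E
python3 -m creep '[[0.4,0,0,0,1],[0.8,-0.01,0,0,1],[0.9,-0.015,0,0,1]]' >/dev/null; python3 q2.py
python3 -m creep '[[0.4,0,0,0,1],[0.8,-0.01,0,0,1],[0.9,-0.015,0,0,1],[0.9,-0.015,0,0,1]]' >/dev/null; python3 q2.py
python3 -m creep '[[0,0,0.4,0,1],[0,0,0.8,0,1],[0,0,1,0,1]]' >/dev/null; python3 q2.py
python3 -m creep '[[0,0,0.4,0,1],[0,0,0.8,0,1],[0,0,1,0,1],[0,0,1,0,1],[0,0,1,0,1]]' >/dev/null; python3 q2.py
python3 - <<'E'
from h import *
import pickle
# lever tips from w4 (left) & top0: lean solve
s=pickle.load(open("w4.pkl","rb"))
C=np.array([.5057,.1665]);v=np.array([.0445,.999])
for n,px,sg,st in(("top",(84,227),1,None),("top",(216,234),-1,None),("wrist",(251.8,66),1,s)):
    z=.166
    for i in range(20):
        d=((back(n,[px],z,st)[0,:2]-C)@v*sg-.070)/.078; l=np.arcsin(np.clip(d,-1,1)); z=.105+.078*np.cos(l)+.003
    print(n,sg,"angle",l+.42,z)
E
```

```text
t16.15 unit x -2.5 y 75.0 z 302.3 Fu -0.2 -0.6 -0.2 w 0.005
t16.48 unit x -3.5 y 145.2 z 302.5 Fu 0.6 -1.3 0.2 w 0.003
t16.73 unit x -4.6 y 141.1 z 220.7 Fu -0.0 -0.2 0.1 w 0.007
t17.15 unit x -3.2 y 142.1 z 144.0 Fu 0.5 -0.4 0.5 w 0.001
top 1 angle 1.118132753449386 0.1677514137859948
top -1 angle 1.0789700862768539 0.16966861504941766
wrist 1 angle 1.20313840601348 0.16327882340571356
```

```bash

python3 -m creep '[[-0.1,0.03,-0.02,0,1],[-0.2,0.04,-0.06,0,1],[-0.3,0.04,-0.1,0,1],[-0.4,0.04,-0.13,0,1]]' >/dev/null; python3 q2.py
python3 -m creep '[[-0.1,0,-0.02,0,1],[-0.2,0,-0.04,0,1],[-0.3,0,-0.05,0,1],[-0.35,0,-0.06,0,1]]' >/dev/null; python3 q2.py
python3 -m creep '[[-0.04,0,0,0,1],[-0.08,0,0,0,1],[-0.08,0,0,0,1]]' >/dev/null; python3 q2.py
```

```text
t17.48 unit x 2.2 y 111.8 z 157.9 Fu 0.3 2.3 1.6 w 0.003
t17.82 unit x 0.5 y 82.1 z 160.1 Fu 0.8 1.4 -1.3 w 0.007
t18.07 unit x 0.4 y 76.7 z 159.8 Fu -0.1 -0.3 -0.1 w 0.002
```

```bash

for i in 1 2 3; do python3 -m creep '[[-0.02,0,0.01,0,1],[-0.04,0,0.02,0,1],[-0.04,0,0.02,0,1]]' >/dev/null; python3 q2.py; done
```

```text
t18.32 unit x 0.5 y 74.2 z 158.2 Fu 0.1 0.5 1.2 w 0.006
t18.57 unit x 0.6 y 71.3 z 157.0 Fu 0.6 1.5 1.5 w 0.004
t18.82 unit x 0.9 y 69.3 z 156.2 Fu -0.1 4.1 4.1 w 0.007
```

```bash

for i in 1 2; do python3 -m creep '[[-0.01,0,0,0,1],[-0.02,0,0,0,1],[-0.02,0,0,0,1]]' >/dev/null; python3 q2.py; done
```

```text
t19.07 unit x 0.9 y 68.7 z 156.2 Fu -1.4 6.9 4.8 w 0.006
t19.32 unit x 0.9 y 68.1 z 156.2 Fu -1.6 7.8 3.2 w 0.009
```

The left nose bears at about 8 N. Now over to the right lever, so that the card goes down evenly.

```bash

python3 -m creep '[[0.2,0,-0.1,0,1],[0.25,0,-0.5,0,1],[0.25,0,-0.9,0,1]]' >/dev/null; python3 q2.py
python3 -m creep '[[-0.4,0,0,0,1],[-0.8,0,0,0,1],[-1,0,0,0,1]]' >/dev/null
python3 -m creep '[[-0.4,0,0,0,1],[-0.8,0,0,0,1],[-1,0,0,0,1]]' >/dev/null
python3 -m creep '[[-0.4,0,0,0,1],[-0.8,0,0,0,1],[-0.9,0,0,0,1],[-0.9,0,0,0,1]]' >/dev/null; python3 q2.py
```

```text
t19.57 unit x -0.9 y 84.3 z 226.0 Fu 0.2 0.7 0.4 w 0.007
t20.40 unit x 0.1 y -149.6 z 226.9 Fu -0.3 0.3 0.3 w 0.006
```

```bash

python3 -m creep '[[0,0,0.4,0,1],[0,0,0.8,0,1],[0,0,1,0,1],[0,0,1,0,1],[0,0,1,0,1]]' >/dev/null; python3 q2.py
python3 -m creep '[[0.1,0,-0.02,0,1],[0.2,0,-0.05,0,1],[0.3,0,-0.08,0,1],[0.4,0,-0.11,0,1]]' >/dev/null; python3 q2.py
python3 -m creep '[[0.1,0,-0.02,0,1],[0.2,0,-0.04,0,1],[0.3,0,-0.05,0,1],[0.4,0,-0.06,0,1]]' >/dev/null; python3 q2.py
python3 -m creep '[[0.05,0,0,0,1],[0.1,0,0,0,1],[0.1,0,0,0,1]]' >/dev/null; python3 q2.py
```

```text
t20.82 unit x 0.1 y -146.3 z 146.8 Fu -0.4 -0.7 1.1 w 0.001
t21.15 unit x 1.9 y -114.9 z 158.0 Fu 0.4 -2.3 1.7 w 0.006
t21.48 unit x 0.7 y -82.2 z 161.1 Fu -0.1 -1.4 -0.2 w 0.006
t21.73 unit x 0.4 y -74.2 z 160.6 Fu 0.3 -1.2 0.6 w 0.005
```

```bash

for i in 1 2 3; do python3 -m creep '[[0.01,0,0.01,0,1],[0.03,0,0.02,0,1],[0.03,0,0.02,0,1]]' >/dev/null; python3 q2.py; done
```

```text
t21.98 unit x 0.4 y -72.9 z 159.0 Fu 0.4 -0.4 0.6 w 0.005
t22.23 unit x 0.7 y -71.0 z 157.9 Fu -1.2 -3.3 2.6 w 0.006
t22.48 unit x 1.0 y -69.3 z 156.8 Fu -0.3 -5.3 5.9 w 0.006
```

```bash

for i in 1 2 3; do python3 -m creep '[[0.01,0,0,0,1],[0.02,0,0,0,1],[0.02,0,0,0,1]]' >/dev/null; python3 q2.py; done
```

```text
t22.73 unit x 1.0 y -68.6 z 156.8 Fu -0.4 -7.1 6.1 w 0.008
t22.98 unit x 1.0 y -67.6 z 156.7 Fu 0.5 -9.0 5.1 w 0.006
t23.23 unit x 0.9 y -66.3 z 156.4 Fu -1.0 -9.1 3.7 w 0.006
```

```bash

for i in 1 2 3; do python3 -m creep '[[0.01,0,0,0,1],[0.02,0,0,0,1],[0.02,0,0,0,1]]' >/dev/null; python3 q2.py; done
```

```text
t23.48 unit x 0.9 y -65.0 z 156.2 Fu 1.3 -9.6 2.4 w 0.002
t23.73 unit x 0.9 y -63.7 z 155.9 Fu 0.6 -9.9 1.0 w 0.008
t23.98 unit x 0.9 y -62.8 z 155.7 Fu 0.3 -11.1 1.1 w 0.006
```

```bash

for i in 1 2; do python3 -m creep '[[0.01,0,0,0,1],[0.02,0,0,0,1],[0.02,0,0,0,1]]' >/dev/null; python3 q2.py; done
```

```text
t24.23 unit x 0.8 y -61.6 z 155.5 Fu 0.9 -11.7 -1.3 w 0.001
t24.48 unit x 0.7 y -60.6 z 155.2 Fu 1.7 -13.5 -1.7 w 0.004
```

```bash

for i in 1 2; do python3 -m creep '[[0.01,0,0,0,1],[0.02,0,0,0,1],[0.02,0,0,0,1]]' >/dev/null; python3 q2.py; done
```

```text
t24.73 unit x 0.8 y -60.4 z 155.2 Fu 1.6 -17.4 -2.5 w 0.006
t24.98 unit x 0.8 y -60.2 z 155.2 Fu 1.4 -19.8 -1.3 w 0.009
```

```bash

for i in 1 2; do python3 -m creep '[[0.01,0,0,0,1],[0.02,0,0,0,1],[0.02,0,0,0,1]]' >/dev/null; python3 q2.py; done
```

```text
t25.23 unit x 0.8 y -60.1 z 155.2 Fu 0.8 -22.2 -1.5 w 0.005
t25.48 unit x 0.8 y -60.0 z 155.2 Fu 0.9 -26.6 -0.2 w 0.006
```

Hard stop. Back off, cross to the left lever and push it in.

```bash

python3 -m creep '[[-0.2,0,0,0,1],[-0.35,0,-0.3,0,1],[-0.35,0,-0.7,0,1],[-0.35,0,-0.9,0,1]]' >/dev/null; python3 q2.py
python3 -m creep '[[0.4,0,0,0,1],[0.8,0,0,0,1],[1,0,0,0,1]]' >/dev/null
python3 -m creep '[[0.4,0,0,0,1],[0.8,0,0,0,1],[1,0,0,0,1],[1,0,0,0,1],[1,0,0,0,1]]' >/dev/null; python3 q2.py
```

```text
t25.82 unit x 1.8 y -76.5 z 230.5 Fu 0.7 0.3 -0.5 w 0.002
t26.48 unit x 0.1 y 84.1 z 227.4 Fu 0.1 -0.8 0.5 w 0.003
```

```bash

python3 -m creep '[[0,0,0.4,0,1],[0,0,0.8,0,1],[0,0,0.89,0,1],[0,0,0.89,0,1],[0,0,0.89,0,1]]' >/dev/null; python3 q2.py
python3 -m creep '[[-0.08,0,0,0,1],[-0.16,0,0,0,1],[-0.18,0,0,0,1],[-0.18,0,0,0,1]]' >/dev/null; python3 q2.py
for i in 1 2 3; do python3 -m creep '[[-0.01,0,0,0,1],[-0.02,0,0,0,1],[-0.02,0,0,0,1]]' >/dev/null; python3 q2.py; done
```

```text
t26.90 unit x 1.1 y 82.6 z 157.5 Fu 0.4 -0.1 0.0 w 0.009
t27.23 unit x 1.5 y 68.4 z 158.3 Fu 0.9 0.9 0.1 w 0.003
t27.48 unit x 1.0 y 67.3 z 157.4 Fu 1.0 0.1 1.2 w 0.005
t27.73 unit x 0.9 y 65.9 z 157.0 Fu 1.1 2.1 1.2 w 0.003
t27.98 unit x 0.9 y 64.7 z 157.0 Fu 1.3 4.8 0.5 w 0.008
```

```bash

for i in 1 2 3 4; do python3 -m creep '[[-0.01,0,0,0,1],[-0.02,0,0,0,1],[-0.02,0,0,0,1]]' >/dev/null; python3 q2.py; done
```

```text
t28.23 unit x 0.8 y 63.8 z 156.9 Fu 1.1 5.7 0.0 w 0.008
t28.48 unit x 0.9 y 63.1 z 156.8 Fu 2.4 7.3 -1.9 w 0.003
t28.73 unit x 0.8 y 62.3 z 156.7 Fu 0.7 10.0 -2.7 w 0.007
t28.98 unit x 0.8 y 61.3 z 156.7 Fu 2.4 11.7 -3.1 w 0.002
```

```bash

for i in 1 2 3; do python3 -m creep '[[-0.01,0,0,0,1],[-0.02,0,0,0,1],[-0.02,0,0,0,1]]' >/dev/null; python3 q2.py; done
```

```text
t29.23 unit x 0.7 y 60.3 z 156.7 Fu 1.3 12.3 -2.5 w 0.005
t29.48 unit x 0.6 y 59.4 z 156.7 Fu 0.9 13.3 -2.9 w 0.003
t29.73 unit x 0.6 y 59.2 z 156.8 Fu 1.5 15.3 -3.4 w 0.004
```

```bash

for i in 1 2 3; do python3 -m creep '[[-0.01,0,0,0,1],[-0.02,0,0,0,1],[-0.02,0,0,0,1]]' >/dev/null; python3 q2.py; done
```

```text
t29.98 unit x 0.7 y 59.1 z 156.8 Fu 0.1 19.5 -5.0 w 0.008
t30.23 unit x 0.7 y 59.0 z 156.8 Fu 1.0 22.6 -5.3 w 0.008
t30.48 unit x 0.7 y 58.8 z 156.8 Fu 0.8 25.9 -6.5 w 0.006
```

Both levers are at hard stops. I'll re-check the right one, since pushing the left side could have lifted it, then look.

```bash

python3 -m creep '[[0.2,0,0,0,1],[0.35,0,-0.3,0,1],[0.35,0,-0.7,0,1],[0.35,0,-0.9,0,1]]' >/dev/null; python3 q2.py
python3 -m creep '[[-0.4,0,0,0,1],[-0.8,0,0,0,1],[-1,0,0,0,1]]' >/dev/null
python3 -m creep '[[-0.4,0,0,0,1],[-0.8,0,0,0,1],[-0.95,0,0,0,1],[-0.95,0,0,0,1]]' >/dev/null; python3 q2.py
python3 -m creep '[[0,0,0.4,0,1],[0,0,0.8,0,1],[0,0,0.89,0,1],[0,0,0.89,0,1],[0,0,0.89,0,1]]' >/dev/null; python3 q2.py
```

```text
t30.82 unit x 0.7 y 75.6 z 231.1 Fu 1.4 -1.1 0.5 w 0.003
t31.40 unit x -0.3 y -82.9 z 228.7 Fu 0.3 0.6 0.1 w 0.004
t31.82 unit x 0.9 y -79.2 z 158.2 Fu 0.1 -0.4 0.7 w 0.007
```

```bash

python3 -m creep '[[0.08,0,0.03,0,1],[0.15,0,0.03,0,1],[0.18,0,0.03,0,1],[0.18,0,0.03,0,1]]' >/dev/null; python3 q2.py
for i in 1 2 3; do python3 -m creep '[[0.01,0,0,0,1],[0.02,0,0,0,1],[0.02,0,0,0,1]]' >/dev/null; python3 q2.py; done
```

```text
t32.15 unit x 1.2 y -64.6 z 156.3 Fu -0.9 0.1 0.4 w 0.008
t32.40 unit x 0.8 y -64.0 z 155.6 Fu -1.1 -0.3 0.3 w 0.003
t32.65 unit x 0.8 y -63.2 z 155.4 Fu 0.9 -2.7 0.7 w 0.006
t32.90 unit x 0.7 y -62.1 z 155.2 Fu -0.2 -5.2 -0.1 w 0.010
```

```bash

for i in 1 2 3; do python3 -m creep '[[0.01,0,0,0,1],[0.02,0,0,0,1],[0.02,0,0,0,1]]' >/dev/null; python3 q2.py; done
```

```text
t33.15 unit x 0.7 y -61.4 z 155.1 Fu 1.4 -7.7 -0.7 w 0.007
t33.40 unit x 0.7 y -60.8 z 155.0 Fu 0.3 -9.6 -1.3 w 0.002
t33.65 unit x 0.7 y -60.6 z 155.0 Fu 1.3 -12.5 -0.7 w 0.003
```

```bash

for i in 1 2 3; do python3 -m creep '[[0.01,0,0,0,1],[0.02,0,0,0,1],[0.02,0,0,0,1]]' >/dev/null; python3 q2.py; done
```

```text
t33.90 unit x 0.7 y -60.4 z 154.9 Fu 0.9 -14.8 -0.7 w 0.006
t34.15 unit x 0.7 y -60.3 z 154.9 Fu 0.8 -18.3 0.7 w 0.001
t34.40 unit x 0.7 y -60.1 z 154.9 Fu 1.3 -21.7 -0.3 w 0.008
```

The right lever had crept out about 3 mm and is now back at its stop. I'll check the left once more.

```bash

python3 -m creep '[[-0.2,0,0,0,1],[-0.35,0,-0.3,0,1],[-0.35,0,-0.7,0,1],[-0.35,0,-0.9,0,1]]' >/dev/null
python3 -m creep '[[0.4,0,0,0,1],[0.8,0,0,0,1],[1,0,0,0,1]]' >/dev/null
python3 -m creep '[[0.4,0,0,0,1],[0.8,0,0,0,1],[0.95,0,0,0,1],[0.95,0,0,0,1]]' >/dev/null; python3 q2.py
python3 -m creep '[[0,0,0.4,0,1],[0,0,0.8,0,1],[0,0,0.91,0,1],[0,0,0.91,0,1],[0,0,0.91,0,1]]' >/dev/null; python3 q2.py
python3 -m creep '[[-0.08,0,0,0,1],[-0.15,0,0,0,1],[-0.18,0,0,0,1],[-0.18,0,0,0,1]]' >/dev/null; python3 q2.py
for i in 1 2; do python3 -m creep '[[-0.01,0,0,0,1],[-0.02,0,0,0,1],[-0.02,0,0,0,1]]' >/dev/null; python3 q2.py; done
```

```text
t35.32 unit x 0.1 y 79.7 z 226.9 Fu 0.4 -0.5 0.1 w 0.007
t35.73 unit x 0.9 y 76.0 z 155.0 Fu -0.0 0.2 0.9 w 0.004
t36.07 unit x 1.8 y 62.6 z 156.0 Fu 1.2 1.7 1.3 w 0.008
t36.32 unit x 1.8 y 61.9 z 155.7 Fu 0.6 3.9 4.6 w 0.003
t36.57 unit x 1.8 y 61.0 z 155.5 Fu 1.1 5.8 5.6 w 0.009
```

```bash

for i in 1 2 3; do python3 -m creep '[[-0.01,0,0,0,1],[-0.02,0,0,0,1],[-0.02,0,0,0,1]]' >/dev/null; python3 q2.py; done
```

```text
t36.82 unit x 1.8 y 60.2 z 155.4 Fu 1.8 8.4 3.7 w 0.006
t37.07 unit x 1.8 y 59.9 z 155.4 Fu 1.7 10.8 3.6 w 0.007
t37.32 unit x 1.8 y 59.8 z 155.4 Fu 1.3 13.7 2.3 w 0.009
```

```bash

for i in 1 2 3; do python3 -m creep '[[-0.01,0,0,0,1],[-0.02,0,0,0,1],[-0.02,0,0,0,1]]' >/dev/null; python3 q2.py; done
```

```text
t37.57 unit x 1.8 y 59.6 z 155.5 Fu 1.1 16.6 2.5 w 0.003
t37.82 unit x 1.8 y 59.5 z 155.5 Fu 0.6 19.6 0.7 w 0.004
t38.07 unit x 1.8 y 59.3 z 155.5 Fu 1.3 23.5 0.3 w 0.001
```

```bash

for i in 1 2 3 4 5 6; do python3 -m creep '[[0.02,0,0,0,1],[0.03,0,0,0,1],[0.03,0,0,0,1]]' >/dev/null; python3 q2.py; done
```

```text
t38.32 unit x 1.8 y 59.6 z 155.5 Fu 1.3 17.5 2.3 w 0.006
t38.57 unit x 1.8 y 59.8 z 155.4 Fu 0.3 14.0 2.3 w 0.001
t38.82 unit x 1.8 y 60.1 z 155.4 Fu 0.7 8.0 2.7 w 0.004
t39.07 unit x 1.7 y 60.7 z 155.3 Fu 2.1 5.9 5.4 w 0.003
t39.32 unit x 1.1 y 61.7 z 154.9 Fu 1.7 3.1 5.1 w 0.004
t39.57 unit x -0.3 y 63.2 z 153.8 Fu 0.4 1.1 2.1 w 0.002
```

On unloading, the left lever springs back about 1–2 mm. I'll back away and look at both levers and the card from above.

```bash

python3 -m creep '[[0.2,0,0,0,1],[0.3,0,-0.3,0,1],[0.3,0,-0.7,0,1],[0.3,0,-1,0,1]]' >/dev/null
python3 -m creep '[[-0.4,0,-0.1,0,1],[-0.8,0,-0.3,0,1],[-1,0,-0.4,0,1]]' >/dev/null
python3 -m creep '[[-0.4,0,0,0,1],[-0.8,0,0,0,1],[-1,0,0,0,1],[-1,0,0,0,1],[-1,0,0,0,1]]' >/dev/null; python3 q2.py
python3 - <<'E'
from h import *
import pickle
s,T=tool();a=env.get_image("wrist")[:,:,::-1];pickle.dump(s,open("w5.pkl","wb"));b=env.get_image("scene")[:,:,::-1]
cv2.imwrite("pics/w5.png",a);cv2.imwrite("pics/scene5.png",b)
C=np.array([.5057,.1665,0]);v=np.array([.0445,.999,0])
P=[C+v*sg*(.070-.078*np.sin(.42-th)-.004*np.cos(.42))+[0,0,.105+.078*np.cos(.42-th)-.004*np.sin(.42)] for sg in(1,-1) for th in(0,.1)]
q=proj("wrist",P,s);print(q)
x0,y0=int(q[:,0].mean())-50,int(q[:,1].mean())-60;print(x0,y0)
y0=max(y0,0)
A=cv2.resize(a[y0:y0+120,x0:x0+100],None,fx=5,fy=5,interpolation=cv2.INTER_CUBIC)
for y in range(0,120,10): cv2.putText(A,str(y+y0),(0,y*5+3),0,.35,(0,255,255),1);A[int((y+.5)*5),::6]=(0,255,255)
cv2.imwrite("pics/c5.png",A)
E
```

```text
t40.57 unit x -0.5 y -73.0 z 265.7 Fu -0.2 0.4 0.1 w 0.004
[[256.8507  76.9775]
 [256.8549  67.2265]
 [256.9135 158.9611]
 [256.9308 167.5258]]
206 57
```

View pics/c5.png

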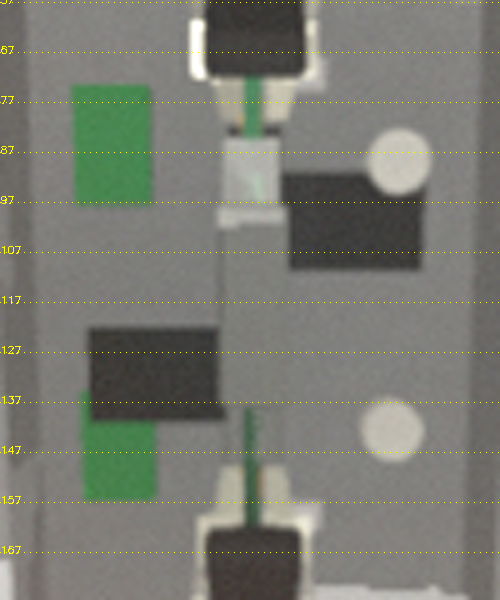

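The crop shows the card seated between the guides, with the lever ends at rows 72 and 162. Both handles rest symmetrically about 0.04 rad short of fully in, because each springs back after a one-sided push. I'll squeeze both handle ends together with the jaws: about 90 mm over the ends, against a 94 mm opening.

```bash

python3 -m creep '[[0.4,0,0,0,1],[0.8,0,0,0,1],[0.91,0.006,0,0,1],[0.91,0.006,0,0,1]]' >/dev/null; python3 q2.py
python3 -m creep '[[0,0,0,0.08,0.5],[0,0,0,0.16,0],[0,0,0,0.24,0],[0,0,0,0.32,0],[0,0,0,0.4,0]]' 15 >/dev/null
python3 -m creep '[[0,0,0,0.08,0],[0,0,0,0.16,0],[0,0,0,0.24,0],[0,0,0,0.32,0],[0,0,0,0.4,0]]' >/dev/null
python3 -m creep '[[0,0,0.2,0.08,0],[0,0,0.4,0.16,0],[0,0,0.6,0.2,0],[0,0,0.9,0.2,0],[0,0,0.9,0.2,0]]' >/dev/null; python3 q2.py;python3 q.py
```

```text
t41.00 unit x 0.6 y 3.6 z 266.0 Fu -0.2 -0.8 -0.6 w 0.005
t42.25 unit x -2.2 y -0.7 z 190.4 Fu -0.6 0.2 0.1 w 0.994
t42.25 [0.5035 0.1659 0.1904] foot 0.1085 F [-0.5723  0.2135  0.0586] M [0.0618 0.0973 0.0063] w 0.994 yaw -92.13
```

```bash

python3 -m creep '[[0.025,-0.008,0.05,0.004,0],[0.025,-0.008,0.08,0.004,0],[0.025,-0.008,0.08,0.004,0],[0.025,-0.008,0.08,0.004,0]]' >/dev/null; python3 q2.py
python3 -m creep '[[0,0,0.02,0,0],[0,0,0.04,0,0],[0,0,0.04,0,0]]' >/dev/null; python3 q2.py
python3 -m creep '[[0,0,0.02,0,0],[0,0,0.03,0,0],[0,0,0.03,0,0]]' >/dev/null; python3 q2.py
```

```text
t42.58 unit x 3.8 y 1.5 z 189.1 Fu -0.2 -0.5 1.0 w 1.005
t42.83 unit x 3.1 y 1.4 z 185.0 Fu 0.1 -0.2 0.2 w 1.000
t43.08 unit x 2.9 y 1.4 z 182.3 Fu 0.2 0.5 -0.2 w 0.998
```

```bash

python3 -m creep '[[-0.02,0.017,0,0,0],[-0.02,0.017,0.01,0,0],[-0.02,0.017,0.01,0,0],[-0.02,0.017,0.01,0,0]]' >/dev/null; python3 q2.py
python3 -m creep '[[0,0,0.02,0,0],[0,0,0.04,0,0],[0,0,0.04,0,0]]' >/dev/null; python3 q2.py
python3 -m creep '[[0,0,0.02,0,0],[0,0,0.03,0,0],[0,0,0.03,0,0]]' >/dev/null; python3 q2.py
```

```text
t43.42 unit x 1.5 y 0.0 z 181.7 Fu 0.6 0.8 -0.1 w 0.999
t43.67 unit x 1.3 y 0.0 z 178.2 Fu 0.7 0.5 -0.5 w 1.005
t43.92 unit x 1.4 y 0.0 z 175.9 Fu -0.3 -0.1 -0.5 w 1.000
```

```bash

python3 -m creep '[[0,0,0.02,0,0],[0,0,0.025,0,0],[0,0,0.025,0,0]]' >/dev/null; python3 q2.py
for i in 1 2; do python3 -m creep '[[0,0,0,0,0.2],[0,0,0,0,0.2],[0,0,0,0,0.2],[0,0,0,0,0.2]]' 12 >/dev/null; python3 q2.py; done
```

```text
t44.17 unit x 1.4 y 0.0 z 174.0 Fu -1.2 -0.5 -0.3 w 1.000
t44.50 unit x 1.4 y -0.2 z 173.8 Fu 0.2 -1.6 -2.6 w 0.915
t44.83 unit x 1.4 y -0.2 z 173.8 Fu 0.1 -1.3 -5.3 w 0.916
```

```bash

python3 -m creep '[[0,0,0,0,0.2],[0,0,0,0,0.2],[0,0,0,0,0.2],[0,0,0,0,0.2]]' 18 >/dev/null; python3 q2.py
python3 -m creep '[[0,0,0,0,0.2],[0,0,0,0,0.2],[0,0,0,0,0.2],[0,0,0,0,0.2]]' >/dev/null; python3 q2.py
python3 -m creep '[[0,0,0,0,0.2],[0,0,0,0,0.2],[0,0,0,0,0.2],[0,0,0,0,0.2]]' 4 >/dev/null; python3 q2.py
python3 -m creep '[[0,0,0,0,0.2],[0,0,0,0,0.2],[0,0,0,0,0.2],[0,0,0,0,0.2]]' >/dev/null; python3 q2.py
```

```text
t45.17 unit x 1.3 y -0.2 z 173.8 Fu 0.1 -1.9 -6.3 w 0.909
t45.50 unit x 1.3 y -0.2 z 173.8 Fu 0.0 -2.7 -8.0 w 0.910
t45.83 unit x 1.5 y 0.0 z 174.8 Fu -0.7 -3.3 -1.6 w 0.919
t46.17 unit x 1.6 y 0.0 z 174.7 Fu -1.8 -4.0 2.9 w 0.920
```

Squeezed to the stops, it holds at 0.92 with only 4 N. Now open, rise, and measure again from the same viewpoint as before.

```bash

python3 -m creep '[[0,0,0,0,0.05],[0,0,0,0,0],[0,0,0,0,0],[0,0,0,0,0],[0,0,-0.1,0,0]]' >/dev/null; python3 q2.py
python3 -m creep '[[0,0,-0.3,0,0],[0,0,-0.7,0,0],[0,0,-1,0,0],[0,0,-1,0,0]]' >/dev/null
python3 -m creep '[[0,0,0,-0.08,0],[0,0,0,-0.16,0.5],[0,0,0,-0.24,1],[0,0,0,-0.32,1],[0,0,0,-0.4,1]]' >/dev/null
python3 -m creep '[[0,0,0,-0.08,1],[0,0,0,-0.16,1],[0,0,0,-0.24,1],[0,0,0,-0.32,1],[0,0,0,-0.4,1]]' >/dev/null
python3 -m creep '[[0,0,0,-0.08,1],[0,0,0,-0.16,1],[0,0,0,-0.2,1],[0,0,0,-0.2,1]]' >/dev/null
python3 -m creep '[[-0.4,0,0,0,1],[-0.8,0,0,0,1],[-0.93,0,0,0,1],[-0.93,0,0,0,1],[-0.93,0,0,0,1]]' >/dev/null; python3 q2.py
python3 - <<'E'
from h import *
import pickle
s,T=tool();a=env.get_image("wrist")[:,:,::-1];pickle.dump(s,open("w6.pkl","wb"));b=env.get_image("scene")[:,:,::-1]
cv2.imwrite("pics/w6.png",a);cv2.imwrite("pics/scene6.png",b)
C=np.array([.5057,.1665,0]);v=np.array([.0445,.999,0])
P=[C+v*sg*(.070-.078*np.sin(.42-th)-.004*np.cos(.42))+[0,0,.105+.078*np.cos(.42-th)-.004*np.sin(.42)] for sg in(1,-1) for th in(0,.1)]
for n,f in(("w5","w5.pkl"),("w6","w6.pkl")):
    st=pickle.load(open(f,"rb"));q=proj("wrist",P,st)[:,1];g=cv2.imread(f"pics/{n}.png").astype(float).mean(2)[:,252:261].mean(1)
    print(n,q);print(" L",g[int(q[1])-3:int(q[0])+6].round(),int(q[1])-3,"\n R",g[int(q[2])-6:int(q[3])+4].round(),int(q[2])-6)
A=cv2.resize(a[50:180,200:310],None,fx=4,fy=4,interpolation=cv2.INTER_CUBIC);B=cv2.resize(b[90:210,225:320],None,fx=3.5,fy=3.5,interpolation=cv2.INTER_CUBIC)
o=np.zeros((520,A.shape[1]+B.shape[1],3),np.uint8);o[:A.shape[0],:A.shape[1]]=A;o[:B.shape[0],A.shape[1]:]=B;cv2.imwrite("pics/c6.png",o)
E
```

```text
t46.58 unit x 0.7 y 0.3 z 181.0 Fu 0.6 -0.3 0.1 w 0.998
t48.50 unit x 1.1 y -74.0 z 262.1 Fu -0.6 0.2 -0.5 w 0.005
w5 [ 76.9707  67.2195 158.9545 167.5192]
 L [ 65.  66.  67.  65.  68.  65.  64.  68. 103. 144. 144. 144. 142. 142.
 143. 143. 141. 126.] 64 
 R [135. 134. 135. 136. 134. 134. 133. 138. 141. 127.  87.  60.  60.  62.
  65.  67.  66.  64.  62.] 152
w6 [ 75.5073  65.5898 158.6562 167.331 ]
 L [ 60.  65.  69.  70.  68.  69.  69.  68.  68.  70. 103. 152. 153. 156.
 155. 155. 154. 148. 132.] 62 
 R [130. 133. 133. 132. 132. 133. 135. 138. 112.  76.  60.  62.  64.  66.
  67.  66.  63.  62.  61.] 152
```

View pics/c6.png

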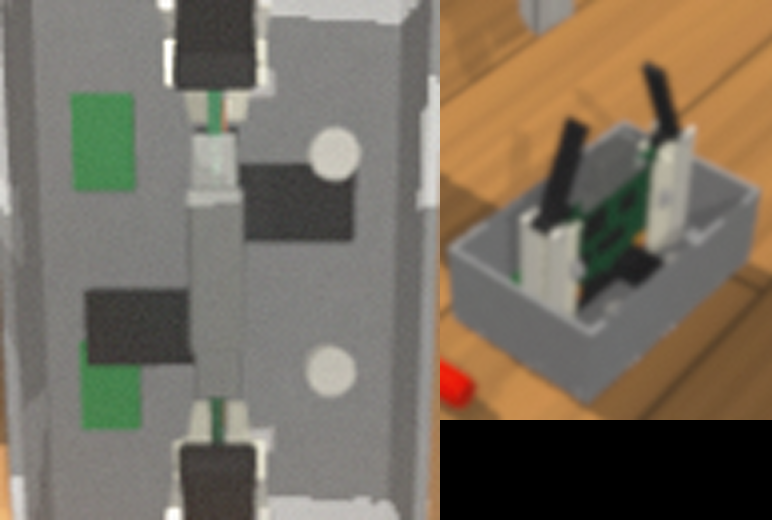

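The edge rows now put the levers at about 0.03 rad (left) and 0.02 rad (right), near the limit of what I can measure. The card is seated and level, the jaws are clear, and the screwdriver is undisturbed. Handing in.

```bash
python3 -c "
from workcell import env
print(env.finish_job(), env.get_state()['t'])"
```

```text
the job is handed in; nothing more can be done
the job is handed in; nothing more can be done
```

I put the card in the control unit and swung both ejector levers in. My last measurement still shows them slightly off zero: about 0.03 rad left and 0.02 rad right, each good to about 0.01.

- **Landing:** I took the large green card from the rack by its grip and lowered it down the guides. The spring bump came at about 66 mm, as expected. The card landed with its foot about 3.6 mm above home, at about 8 N over the drag, and I released it there without pressing further.
- **Levers:** I pushed right and left in turn, at no more than about 27 N, until each hit a hard stop.
- **Spring-back:** After these one-sided pushes, the levers rested about 0.04 rad out. So I squeezed both handle ends together with the jaws, at 12 N and then 18 N, and that gave the final angles above.
- **Last checks:** The final pictures show the card level in the guides under both noses. The fingers were clear of everything at hand-in, about 49 s in.
- **Not confirmed:** I did not measure the card's final height directly. The small lever angles could mean it sits up to about 0.5 mm above home. I never reached for the screwdriver, tape or jar; the tape and jar were outside the final crop, so I did not look at them again.

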